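# Run a test exposure on the printmaking bench

### The job

Run a test exposure of the plate in the frame: push the lid lever on the frame's front edge down flat, then press the raised far end of the rocker switch on the control box fully down to turn it on, and then press the large round button well down and keep holding it, finishing the program while you still hold it. Keep to that order, only push with the fingers, do not press the small button, and leave everything else on the bench where it stands.

Things in the scene. Friction and masses are not known exactly. Their poses are not given: they have to be found in the camera images.
- frame: exposure frame, fixed: a grey case 260 x 260 x 70 mm with a flat lid (already down) showing a copper plate. Origin: on the table under the middle of its front edge (the robot's side at yaw 0); x runs from the front edge to the back, y to the left along the front edge, z up.
- lid_lever (a joint): lid lever's angle (rad): 0 = fully raised, 0.6 = flat (its stop); starts at 0 to 0.15. Its pivot, parallel to y, is at x = 30, z = 85 mm of the frame; it points to the frame's -x, sloping up by (0.6 - value). Friction (0.15 N m, 3 N at 50 mm from the pivot) keeps it where it is left. When flat its top is at z = 89 mm and it overhangs the front edge by 55 mm, nothing under it.
- lever_pad (a point): point on the upper face of the lid lever, 55 mm from its pivot towards the free end; moves with the lever. The lever: steel with a black plastic end, 85 mm long, 32 mm wide, 8 mm thick, in the middle of the frame's front edge.
- panel: control box, fixed: a grey box 120 (x) x 270 (y) x 40 mm. Origin: under its centre. Its x axis points away from the robot at yaw 0, y to the left. Three modules stand in a row along y on its top, 80 mm apart, in any order, all turned as the box is: a rocker switch, a large round button and a small round button.
- rocker_base: base plate (84 x 62 x 6 mm) of the rocker switch. Origin: under its centre, on the control box's top (z = 40 mm); axes as the control box. The rocker pivots about the line parallel to y that lies 20 mm above this origin; two black cheeks 18 mm high, 38 mm apart inside, flank it.
- rocker (a joint): rocker's angle (rad): 0 = off, its +x half (far from the robot) raised at a slope of 0.44 rad and its -x half level; 0.44 = on (its stop), its +x half level, 20 mm above the module's origin, and its -x half raised. Starts at 0 to 0.05. Friction (0.07 N m, 3 N at 24 mm) keeps it where it is left.
- rocker_raised (a point): point on the upper face of the rocker's +x half, 24 mm from the pivot: the raised end when off; moves with the rocker. The rocker is a grey shallow-V paddle 34 mm wide, each half 36 mm long.
- large_button_base: base plate (84 x 62 x 6 mm) of the large button. Origin: under its centre, on the control box's top; axes as the control box. The button stands on its centre, its top 32 mm above this origin.
- large_button (a joint): travel of the large button (m): 0 = out, 0.008 = fully down (its stop). A black round flat-topped head 44 mm in diameter. A spring returns it: 1.2 N to start it, 6 N to hold it fully down. It is the lamp's hold-to-run button.
- large_button_top (a point): centre of the large button's top face; moves down with it.
- small_button (a joint): travel of the small button (m): 0 = out, 0.006 = fully down; spring return. A black round head 22 mm in diameter, its top 28 mm above the control box's top. It aborts the run: not to be pressed.
- small_button_top (a point): centre of the small button's top face.
- ink_can: loose bystander: steel ink can, 68 mm diameter, 70 mm high, on the table between the frame and the control box. Origin: under its centre (as for all the bystanders).
- weight: loose bystander: brass weight with a knob, 48 mm diameter, 48 mm high, on the frame's lid.
- brayer: loose bystander: ink roller with a wooden handle, 145 x 90 mm, 35 mm high, lying on the frame's lid.
- bottle: loose bystander: amber bottle, 56 mm diameter, 130 mm high, behind the control box.
- jar: loose bystander: clear jar, 64 mm diameter, 75 mm high, behind the control box.

How it is judged:
By the outcome, as a careful person would: the job done as asked, in the order asked, and still so for the second after the job is handed in, while the arm keeps its last pose, push and grip.
It also fails if it takes over 51 s, if anything falls off the work surface, if the arm or the gripper's body presses on something with over 40 N, if the wrist force passes 120 N, or if a joint passes its speed limit or range.

### The arm

A 6-joint arm with a two-finger parallel gripper is mounted at the origin on the work surface. World frame = base frame: x ahead of the robot, y to its left, z up, the work surface at z = 0. Lengths are in mm, angles in rad, forces in N, time in s.
With the tool pointing down it reaches from about 350 to 875 mm from the base axis. Payload 4.2 kg.
Tool frame: the origin (TCP) lies midway between the tips of the shut fingers; the grasp point (between the pads) lies 19 mm behind it; z points along the fingers, y is the line along which they close (so a half turn about z gives the same grasp; the last joint's range is limited). The gripper opens to 85 mm and grips with 20 to 120 N. Pads are 22 mm wide; open, the fingers measure 114 mm over their backs; the gripper's body (76 mm by 85 mm) begins 54 mm behind the grasp point. The pads swing forward as they close: fully open they stand 13 mm farther back than shut.
Start: joints at [1.537, 0.385, 0.008, 0, -1.194, -0.259], TCP at [180.364, 598.388, 231.312] pointing down, gripper open.
Joint ranges: [-3.14, 3.14], [-1.21, 2.06], [-1.07, 1.41], [-3.16, 2.05], [-2.99, -0.16], [-3.1, 3.1]. Speed limits (rad/s): [2.79, 2.79, 3.14, 3.14, 3.14, 3.14].

### API

Orientations are given as a unit quaternion [x, y, z, w].
In Python, from bench import arm gives the robot as it stands.
- The arm moves only by the tool send_rows, never from a script. Its argument "targets" is a list of rows, each an object of numbers: "gripper": the gripper command: -1 is fully open, 1 is shut, values between are in proportion; "x", "y", "z": the shift along the tool's x, y, z in cm; "ax", "ay", "az": the turn, a rotation vector about the tool's x, y, z in degrees. A call has 1 to 5 rows; each row shifts and turns the commanded pose from where the row before left it, along the tool's axes as they then stand; what a row does not reach is not made up. A row lasts 1/12 s, in which the tool goes at most 41.7 mm and 7.16 degrees, less where a joint would pass 70% of its speed; a pose out of reach is approached as far as the arm can. A call is refused whole if a number of a shift passes 4.17 or a number of a turn 7.16, either way. A call with a gripper value outside its range is refused whole. The fingers move at their own pace and stop on an object; the grip force is fixed at half the most. Time passes only in rows, so rows that do not move let the fingers close. It gives the time, the measured TCP pose, the force, the opening and the grip force at its end, in the units of the state.
- arm.read_state(): the state, without advancing time (a new reading comes with each control period).
- arm.get_image(name): name is "scene" or "side" or "wrist"; returns (picture, depth): 480x640x3 uint8, red, green, blue; 480x640 float32, mm along the optical axis (not along the pixel's ray), 0 where there is no reading.
- arm.camera_model(name): a dict with "fx", "fy", "cx", "cy" (pixels), "cam_to_world" (4x4, takes a point from camera to world coordinates). Camera axes: x right, y down, z forward; pixel columns grow to the right and rows downward; lengths in mm; the calibration is good to about 2 mm. A picture is of the moment at which its call begins: read the wrist's pose just before it. camera_model takes no time and is no camera call; for the wrist camera it gives the pose at the moment of the call.
- arm.job_done(): hands the job in; it is judged then, once.
Trained networks look in the newest picture that a camera, given by its name, has taken for a name from the list of things; names that differ only in an ending like _2 or _b are one class to them, and where a whole thing is asked for, a point or a joint stands for the part that bears it (a point fixed in the world has none). Each returns a list of dicts, best first, with "score" (0 to 1); they miss things now and then, are a little off and sometimes report something else, mostly with a low value. They report only what shows in the picture. A call takes as long as a camera call.
- arm.boxes_of(camera, thing): "rect" ([left, top, width, height] in pixels, round what is visible of it).
The state is a dict: "clock": time; "joints": joint angles; "joint_vel": joint speeds; "joint_efforts": joint torques, N m; "position": TCP position; "ee_rot": TCP orientation; "contact_force": force on the tool from outside, world axes, zero at the start; "wrist_torque": the same for the moment, N m; "gripper_width": finger opening in mm; "grasp_force": force on a finger pad.
Only numpy, scipy, OpenCV 4.12 (cv2) and the standard library are available. Lean on these libraries where they do the work, as an engineer would, in place of code of your own. Each camera call takes 0.05 s, during which the arm holds its last target. There are 200 camera calls.

## Working session

There is one attempt and no reset: what is moved stays moved. The work goes in short steps, Python scripts to look and compute and a tool call to move; the robot and the scene stay as the last step left them, time stands still between calls to the robot, and variables do not carry over. Pictures are saved under pics/ and viewed, at most 10 in all, crops included, and the job is handed in when it is done.

Besides the shell and the picture viewer there is one more tool, called by a JSON object that holds its "api" and its "payload". send_rows: Moves the arm, as the interface text tells. Its arguments: {"type":"object","properties":{"targets":{"type":"array"}},"required":["targets"]}

```bash
mkdir -p pics
cat > h.py <<'E'
import numpy as np, cv2
from bench import arm
def shot(cam,fn=None):
    M=arm.camera_model(cam); im,d=arm.get_image(cam)
    if fn: cv2.imwrite('pics/'+fn,im[:,:,::-1])
    return im,d,M
def p3(M,d,u,v,r=2):
    w=d[max(0,int(v)-r):int(v)+r+1,max(0,int(u)-r):int(u)+r+1]; z=np.median(w[w>0])
    c=np.array([(u-M['cx'])/M['fx']*z,(v-M['cy'])/M['fy']*z,z,1])
    return (np.array(M['cam_to_world'])@c)[:3]
E
python3 - <<'E'
from h import *
ims=[]
for c in ('scene','side'):
    im,d,M=shot(c,c+'0.png'); np.savez('pics/'+c+'0.npz',d=d)
    for t in ['frame','lid_lever','panel','rocker','rocker_base','large_button','large_button_base','small_button','ink_can','bottle','jar','weight']:
        b=arm.boxes_of(c,t)[:2]
        for q in b:
            x,y,w,h=q['rect']; 
            try: P=p3(M,d,x+w/2,y+h/2).round()
            except Exception: P=None
            print(c,t,round(q['score'],2),np.round(q['rect']),P)
print(arm.read_state()['ee_rot'],arm.read_state()['clock'])
E
```

```text
scene frame 0.86 [321. 230. 153. 169.] [662. 237.  91.]
scene lid_lever 0.96 [404. 228.  30.  47.] [504. 248. 106.]
scene panel 0.88 [167. 203. 122.  67.] [ 541. -191.   44.]
scene rocker 0.72 [186. 206.  20.  20.] [ 516. -288.   56.]
scene rocker 0.3 [409. 227.  23.  44.] [498. 249. 109.]
scene rocker_base 0.57 [179. 207.  37.  30.] [ 535. -272.   58.]
scene rocker_base 0.54 [220. 219.  12.  12.] [ 528. -202.   65.]
scene large_button 0.57 [248. 226.  17.  13.] [ 530. -123.   70.]
scene large_button_base 0.92 [238. 223.  38.  32.] [ 545. -116.   64.]
scene small_button 0.41 [222. 218.   9.  15.] [ 526. -200.   64.]
scene ink_can 0.87 [305. 205.  32.  33.] [442.   7.  61.]
scene bottle 0.64 [157. 234.  32.  47.] [ 663. -262.   81.]
scene weight 0.77 [438. 311.  25.  31.] [666. 338. 104.]
scene weight 0.56 [198. 256.  34.  38.] [ 674. -156.   70.]
side frame 0.8 [281. 178. 126.  71.] [612. 155.  73.]
side lid_lever 0.52 [278. 174.  35.  23.] [499. 238. 111.]
side lid_lever 0.3 [308. 350.  44.  25.] [ 518. -290.   59.]
side panel 0.88 [295. 288.  78. 130.] [ 527. -269.   58.]
side pane
[... 215 characters left out ...]
529. -137.   71.]
side large_button 0.36 [279. 175. 127.  76.] [611. 164.  71.]
side large_button_base 0.76 [305. 285.  40.  33.] [ 526. -150.   70.]
side large_button_base 0.46 [250. 252.  33.  43.] [416. -39.  59.]
side small_button 0.65 [324. 323.  11.  13.] [ 525. -219.   65.]
side small_button 0.21 [309. 348.  42.  25.] [ 518. -285.   59.]
side ink_can 0.75 [249. 254.  36.  39.] [416. -39.  58.]
side bottle 0.93 [382. 321.  41.  66.] [ 637. -307.   85.]
side jar 0.82 [374. 293.  30.  48.] [ 642. -201.   67.]
side weight 0.72 [276. 176.  35.  19.] [494. 239. 114.]
side weight 0.48 [343. 162.  17.  20.] [659. 326.  98.]
[ 9.89300000e-01 -1.45895544e-01  6.10311603e-06 -2.35571596e-06] 1.3
```

View pics/scene0.png

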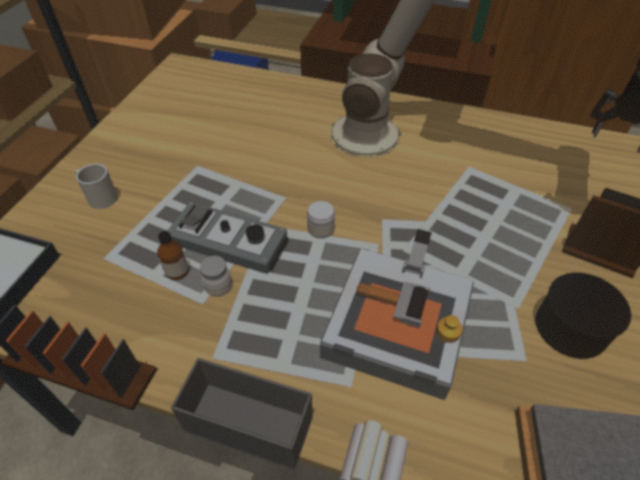

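View pics/side0.png

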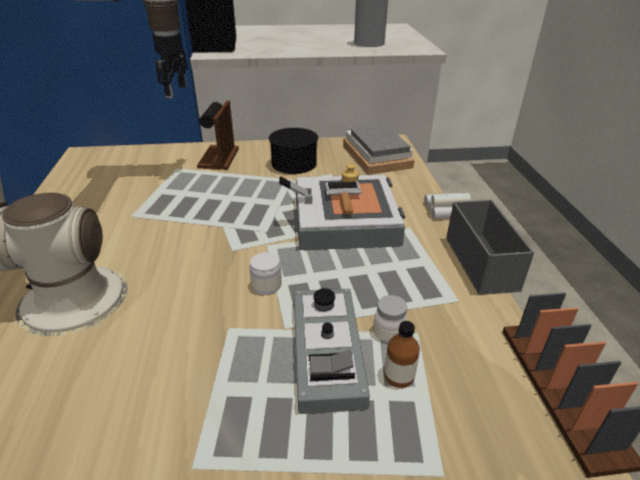

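The scene view shows the lever at (418,250), the rocker at (196,217), the small button at (225,226) and the large button at (256,233). The side view agrees: rocker (331,365), small (328,330), large (324,298). Next I fit the poses from the depth data.

Run:
```python
from h import *
P=[]
for c in ('scene','side'):
    M=arm.camera_model(c); d=np.load('pics/'+c+'0.npz')['d']; v,u=np.nonzero(d>0); z=d[v,u]
    p=np.c_[(u-M['cx'])/M['fx']*z,(v-M['cy'])/M['fy']*z,z,np.ones(len(z))]@np.array(M['cam_to_world']).T
    P.append(p[:,:3])
for name,p in zip(('scene','side'),P):
    def sel(x0,x1,y0,y1,z0,z1): return p[(p[:,0]>x0)&(p[:,0]<x1)&(p[:,1]>y0)&(p[:,1]<y1)&(p[:,2]>z0)&(p[:,2]<z1)]
    for n,b in dict(panel=(400,605,-400,-40,32,52),frame=(420,900,60,480,55,85),lever=(440,570,190,300,92,150),large=(490,570,-170,-90,66,80),rock=(480,580,-340,-230,50,85)).items():
        q=sel(*b)
        print(name,n,len(q),np.round(q.mean(0)), cv2.minAreaRect(q[:,:2].astype(np.float32)), q[:,2].max().round())
    q=sel(440,570,190,300,92,150); a=np.linalg.svd(q-q.mean(0),full_matrices=False)[2][0]; print('leveraxis',a.round(3), q.min(0).round(),q.max(0).round())
```

```text
scene panel 3460 [ 535. -192.   41.] ((523.9204711914062, -207.38795471191406), (272.0638427734375, 123.45655822753906), 87.57981872558594) 52.0
scene frame 12218 [663. 238.  69.] ((701.1707763671875, 229.9752960205078), (283.28369140625, 422.2918395996094), 81.47920989990234) 85.0
scene lever 539 [496. 246. 112.] ((501.193603515625, 246.86180114746094), (43.535560607910156, 85.19569396972656), 85.39756774902344) 134.0
scene large 222 [ 529. -126.   70.] ((529.1578979492188, -125.78883361816406), (44.07495880126953, 42.65768051147461), 54.545719146728516) 74.0
scene rock 456 [ 521. -284.   60.] ((519.5223388671875, -286.7317810058594), (52.336181640625, 80.1385269165039), 87.39228820800781) 74.0
leveraxis [ 0.855 -0.034 -0.518] [458. 223.  92.] [544. 267. 134.]
side panel 5721 [ 520. -233.   42.] ((491.42303466796875, -194.93479919433594), (303.4148254394531, 185.34048461914062), 87.82569122314453) 52.0
side frame 4909 [641. 199.  69.] ((694.3560791015625, 225.75836181640625), (279.52386474609375, 404.98419189453125), 82.42395782470703) 85.0
side lever 266 [496. 238. 111.] ((499.236572265625, 241.4459228515625), (46.67626953125, 82.13694763183594), 87.3084716796875) 135.0
side large 301 [ 526. -134.   72.] ((526.1775512695312, -131.10891723632812), (42.297889709472656, 45.4294319152832), 6.537890434265137) 75.0
side rock 1114 [ 518. -296.   61.] ((519.4979248046875, -291.2146301269531), (52.24386215209961, 75.45747375488281), 86.61612701416016) 75.0
leveraxis [ 0.871 -0.011 -0.492] [458. 217.  92.] [541. 264. 135.]
```

{"api": "send_rows", "payload": {"targets": [{"gripper": 1,"az": 6.88},{"gripper": 1,"az": 6.88},{"gripper": 1,"az": 6.88},{"gripper": 1,"az": 6.88},{"gripper": 1,"az": 6.88}]}}

```text
$.targets[0]: bad value
```

{"api": "send_rows", "payload": {"targets": [{"gripper": 1,"az": 6.88},{"gripper": 1,"az": 6.88},{"gripper": 1,"az": 6.88},{"gripper": 1,"az": 6.88},{"gripper": 1,"az": 6.88}]}}

```text
$.targets[0]: bad value
```

{"api": "send_rows", "payload": {"targets": [{"gripper": 1,"az": 6.88},{"gripper": 1,"x": 3.0,"y": -2.5},{"gripper": 1,"x": 3.0,"y": -2.5},{"gripper": 1,"x": 3.0,"y": -2.5},{"gripper": 1,"x": 3.0,"y": -2.5}]}}

```text
$.targets[0]: bad value
```

{"api": "send_rows", "payload": {"targets": [{"gripper": 1,"x": 3.0,"y": -2.5},{"gripper": 1,"x": 3.0,"y": -2.5},{"gripper": 1,"x": 3.0,"y": -2.5},{"gripper": 1,"x": 3.0,"y": -2.5},{"gripper": 1,"x": 3.0,"y": -2.5}]}}

```text
$.targets[0]: bad value
```

{"api": "send_rows", "payload": {"targets": [{"gripper": 1,"x": 0,"y": 0,"z": 0,"ax": 0,"ay": 0,"az": 6.88},{"gripper": 1,"x": 0,"y": 0,"z": 0,"ax": 0,"ay": 0,"az": 6.88},{"gripper": 1,"x": 0,"y": 0,"z": 0,"ax": 0,"ay": 0,"az": 6.88},{"gripper": 1,"x": 0,"y": 0,"z": 0,"ax": 0,"ay": 0,"az": 6.88},{"gripper": 1,"x": 0,"y": 0,"z": 0,"ax": 0,"ay": 0,"az": 6.88}]}}

```text
clock: 1.72
position: [180.4, 598.4, 231.3]
ee_rot: [0.901, -0.435, -0.0, -0.0]
contact_force: [-0.1, 0.5, 0.5]
gripper_width: 25.6
grasp_force: 0.0
```

{"api": "send_rows", "payload": {"targets": [{"gripper": 1,"x": 0,"y": 0,"z": 0,"ax": 0,"ay": 0,"az": 6.88},{"gripper": 1,"x": 0,"y": 0,"z": 0,"ax": 0,"ay": 0,"az": 6.88},{"gripper": 1,"x": 0,"y": 0,"z": 0,"ax": 0,"ay": 0,"az": 6.88},{"gripper": 1,"x": 0,"y": 0,"z": 0,"ax": 0,"ay": 0,"az": 6.88},{"gripper": 1,"x": 0,"y": 0,"z": 0,"ax": 0,"ay": 0,"az": 6.88}]}}

```text
clock: 2.13
position: [180.4, 598.4, 231.3]
ee_rot: [0.732, -0.681, -0.0, -0.0]
contact_force: [-0.1, -0.4, 0.8]
gripper_width: 0.4
grasp_force: 0.0
```

{"api": "send_rows", "payload": {"targets": [{"gripper": 1,"x": 0,"y": 0,"z": 0,"ax": 0,"ay": 0,"az": 6.88},{"gripper": 1,"x": 3,"y": -2.5,"z": 0,"ax": 0,"ay": 0,"az": 0},{"gripper": 1,"x": 3,"y": -2.5,"z": 0,"ax": 0,"ay": 0,"az": 0},{"gripper": 1,"x": 3,"y": -2.5,"z": 0,"ax": 0,"ay": 0,"az": 0},{"gripper": 1,"x": 3,"y": -2.5,"z": 0,"ax": 0,"ay": 0,"az": 0}]}}

```text
clock: 2.55
position: [275.7, 472.9, 231.3]
ee_rot: [-0.692, 0.722, -0.0, 0.0]
contact_force: [0.1, 0.4, 0.7]
gripper_width: 0.1
grasp_force: 0.0
```

{"api": "send_rows", "payload": {"targets": [{"gripper": 1,"x": 3,"y": -2.5,"z": 0,"ax": 0,"ay": 0,"az": 0},{"gripper": 1,"x": 3,"y": -2.5,"z": 0,"ax": 0,"ay": 0,"az": 0},{"gripper": 1,"x": 3,"y": -2.5,"z": 0,"ax": 0,"ay": 0,"az": 0},{"gripper": 1,"x": 3,"y": -2.5,"z": 0,"ax": 0,"ay": 0,"az": 0},{"gripper": 1,"x": 3,"y": -2.5,"z": 0,"ax": 0,"ay": 0,"az": 0}]}}

```text
clock: 2.97
position: [394.4, 317.4, 231.7]
ee_rot: [-0.692, 0.722, 0.0, 0.0]
contact_force: [0.4, 0.5, 0.4]
gripper_width: -0.1
grasp_force: 0.0
```

Run:
```python
from h import *
s=arm.read_state(); print(s['position'],s['ee_rot'],s['gripper_width'],s['joints'],s['clock'])
im,d,M=shot('wrist','w1.png'); np.savez('pics/w1.npz',d=d)
for t in ('lid_lever','lever_pad','frame'):
    for q in arm.boxes_of('wrist',t)[:2]:
        x,y,w,h=q['rect']; print(t,q['score'],np.round(q['rect']),p3(M,d,x+w/2,y+h/2).round())
v,u=np.nonzero(d>0); z=d[v,u]
p=(np.c_[(u-M['cx'])/M['fx']*z,(v-M['cy'])/M['fy']*z,z,np.ones(len(z))]@np.array(M['cam_to_world']).T)[:,:3]
q=p[(p[:,0]>440)&(p[:,0]<570)&(p[:,1]>190)&(p[:,1]<300)&(p[:,2]>92)&(p[:,2]<140)]
print(len(q)); 
if len(q): print(q.min(0),q.max(0),q.mean(0),cv2.minAreaRect(q[:,:2].astype(np.float32)))
```

```text
[394.38540494 317.39660001 231.74083527] [-6.91988939e-01  7.21907952e-01  4.94554507e-05  4.63347231e-04] -0.1158229126751157 [ 9.98879222e-01  1.81357057e-01 -2.77470109e-01  1.33065071e-04
 -1.11104487e+00 -1.04125325e+00] 2.9667
lid_lever 0.89 [128. 114.  98.  54.] [492. 244. 115.]
lever_pad 0.58 [128. 115.  96.  50.] [493. 244. 114.]
frame 0.86 [  0.   0. 222. 277.] [563. 242.  71.]
4215
[456.23602254 220.11388803  92.0077819 ] [540.85550602 263.91430045 135.87017336] [492.57996203 243.20816421 114.67258486] ((498.5226135253906, 243.32217407226562), (43.0307731628418, 83.51557159423828), 87.65172576904297)
```

View pics/w1.png

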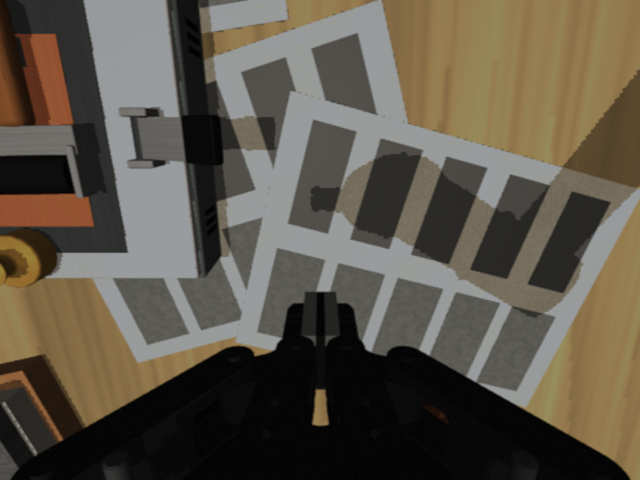

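The wrist view shows the lever at (175,140) with its hinge at about (145,137), at world y≈243, from its tip at x≈456 to its pivot at x≈535. I'm moving above the pad.

{"api": "send_rows", "payload": {"targets": [{"gripper": 1,"x": 2.35,"y": -2.95,"z": 0,"ax": 0,"ay": 0,"az": 0},{"gripper": 1,"x": 2.35,"y": -2.95,"z": 0,"ax": 0,"ay": 0,"az": 0},{"gripper": 1,"x": 2.35,"y": -2.95,"z": 0,"ax": 0,"ay": 0,"az": 0},{"gripper": 1,"x": 0,"y": 0,"z": 3.5,"ax": 0,"ay": 0,"az": 0},{"gripper": 1,"x": 0,"y": 0,"z": 3.3,"ax": 0,"ay": 0,"az": 0}]}}

```text
clock: 3.58
position: [480.9, 245.7, 164.0]
ee_rot: [-0.691, 0.723, -0.0, 0.003]
contact_force: [-0.8, 0.1, -1.7]
gripper_width: -0.1
grasp_force: 0.0
```

{"api": "send_rows", "payload": {"targets": [{"gripper": 1,"x": 0.2,"y": 0,"z": 1.5,"ax": 0,"ay": 0,"az": 0},{"gripper": 1,"x": 0,"y": 0,"z": 1.5,"ax": 0,"ay": 0,"az": 0},{"gripper": 1,"x": 0,"y": 0,"z": 1.5,"ax": 0,"ay": 0,"az": 0},{"gripper": 1,"x": 0,"y": 0,"z": 1.3,"ax": 0,"ay": 0,"az": 0},{"gripper": 1,"x": 0,"y": 0,"z": 1.0,"ax": 0,"ay": 0,"az": 0}]}}

```text
clock: 4.0
position: [478.2, 244.1, 94.6]
ee_rot: [-0.693, 0.721, 0.0, -0.0]
contact_force: [-1.7, 0.6, 3.1]
gripper_width: 0.0
grasp_force: 1.6
```

{"api": "send_rows", "payload": {"targets": [{"gripper": 1,"x": 0,"y": 0,"z": 0.3,"ax": 0,"ay": 0,"az": 0},{"gripper": 1,"x": 0,"y": 0,"z": 0.3,"ax": 0,"ay": 0,"az": 0},{"gripper": 1,"x": 0,"y": 0,"z": 0,"ax": 0,"ay": 0,"az": 0}]}}

```text
clock: 4.25
position: [478.9, 243.5, 89.4]
ee_rot: [-0.692, 0.722, -0.0, 0.0]
contact_force: [1.1, 0.3, 0.3]
gripper_width: 0.0
grasp_force: 0.0
```

{"api": "send_rows", "payload": {"targets": [{"gripper": 1,"x": 0,"y": 0,"z": 0.15,"ax": 0,"ay": 0,"az": 0},{"gripper": 1,"x": 0,"y": 0,"z": 0.15,"ax": 0,"ay": 0,"az": 0},{"gripper": 1,"x": 0,"y": 0,"z": 0,"ax": 0,"ay": 0,"az": 0}]}}

```text
clock: 4.5
position: [479.4, 243.5, 88.8]
ee_rot: [-0.692, 0.722, -0.0, 0.001]
contact_force: [-6.3, -0.1, 11.8]
gripper_width: 0.3
grasp_force: 6.2
```

{"api": "send_rows", "payload": {"targets": [{"gripper": 1,"x": 0,"y": 0,"z": -2,"ax": 0,"ay": 0,"az": 0},{"gripper": 1,"x": 0,"y": 0,"z": -4,"ax": 0,"ay": 0,"az": 0},{"gripper": 1,"x": 0,"y": 0,"z": -4,"ax": 0,"ay": 0,"az": 0},{"gripper": 1,"x": 0,"y": 0,"z": -4,"ax": 0,"ay": 0,"az": 0},{"gripper": 1,"x": 4,"y": 0,"z": 0,"ax": 0,"ay": 0,"az": 0}]}}

```text
clock: 4.92
position: [483.1, 208.8, 235.8]
ee_rot: [-0.694, 0.72, -0.003, 0.01]
contact_force: [2.5, 0.5, 1.1]
gripper_width: 0.6
grasp_force: 0.0
```

{"api": "send_rows", "payload": {"targets": [{"gripper": 1,"x": 4,"y": 0,"z": 0,"ax": 0,"ay": 0,"az": 0},{"gripper": 1,"x": 4,"y": 0,"z": 0,"ax": 0,"ay": 0,"az": 0},{"gripper": 1,"x": 4,"y": 0,"z": 0,"ax": 0,"ay": 0,"az": 0},{"gripper": 1,"x": 4,"y": 0,"z": 0,"ax": 0,"ay": 0,"az": 0},{"gripper": 1,"x": 4,"y": 0,"z": 0,"ax": 0,"ay": 0,"az": 0}]}}

```text
clock: 5.33
position: [468.3, 1.1, 227.0]
ee_rot: [-0.692, 0.722, -0.001, 0.001]
contact_force: [1.4, 0.5, 0.1]
gripper_width: 0.1
grasp_force: 0.0
```

{"api": "send_rows", "payload": {"targets": [{"gripper": 1,"x": 4,"y": 0,"z": 0,"ax": 0,"ay": 0,"az": 0},{"gripper": 1,"x": 4,"y": 0,"z": 0,"ax": 0,"ay": 0,"az": 0},{"gripper": 1,"x": 4,"y": 0,"z": 0,"ax": 0,"ay": 0,"az": 0},{"gripper": 1,"x": 4,"y": 0,"z": 0,"ax": 0,"ay": 0,"az": 0},{"gripper": 1,"x": 4,"y": 0,"z": 0,"ax": 0,"ay": 0,"az": 0}]}}

```text
clock: 5.75
position: [459.7, -199.0, 227.0]
ee_rot: [-0.692, 0.722, -0.001, 0.001]
contact_force: [0.9, -0.6, 0.4]
gripper_width: 0.0
grasp_force: 0.0
```

Run:
```python
from h import *
s=arm.read_state(); print(s['position'],s['ee_rot'],s['clock'])
im,d,M=shot('wrist','w2.png'); np.savez('pics/w2.npz',d=d)
for t in ('rocker','rocker_base','large_button','large_button_base','small_button','panel'):
    for q in arm.boxes_of('wrist',t)[:2]:
        x,y,w,h=q['rect']; print(t,round(q['score'],2),np.round(q['rect']),p3(M,d,x+w/2,y+h/2).round())
v,u=np.nonzero(d>0); z=d[v,u]
p=(np.c_[(u-M['cx'])/M['fx']*z,(v-M['cy'])/M['fy']*z,z,np.ones(len(z))]@np.array(M['cam_to_world']).T)[:,:3]
for n,b in dict(large=(480,580,-165,-90,69,80),rockraised=(480,580,-340,-240,66,85),rock=(470,590,-345,-235,50,85),panel=(420,605,-400,-40,35,50)).items():
    q=p[(p[:,0]>b[0])&(p[:,0]<b[1])&(p[:,1]>b[2])&(p[:,1]<b[3])&(p[:,2]>b[4])&(p[:,2]<b[5])]
    if len(q): print(n,len(q),q.min(0).round(),q.max(0).round(),cv2.minAreaRect(q[:,:2].astype(np.float32)))
s=arm.get_image('side')
print([ (q['score'],q['rect']) for q in arm.boxes_of('side','lid_lever')])
```

```text
[ 459.65101927 -198.95940133  226.95817434] [-6.91758633e-01  7.22128231e-01 -7.37735635e-04  5.17830247e-04] 5.75
rocker 0.61 [195.  87.  93.  52.] [ 520. -290.   61.]
rocker_base 0.91 [195.  77. 101.  71.] [ 517. -291.   61.]
large_button 0.87 [231. 272.  45.  45.] [ 524. -133.   73.]
large_button 0.25 [214. 255.  84.  61.] [ 521. -141.   73.]
large_button_base 0.79 [211. 256.  87.  59.] [ 522. -142.   73.]
small_button 0.79 [238. 199.  20.  24.] [ 522. -211.   69.]
panel 0.84 [175.  45. 144. 287.] [ 526. -226.   47.]
large 1607 [ 505. -152.   69.] [ 548. -109.   75.] ((526.0613403320312, -130.73374938964844), (43.05681610107422, 42.7544059753418), 36.70872116088867)
rockraised 1373 [ 527. -308.   66.] [ 555. -274.   76.] ((540.63525390625, -290.8545837402344), (34.04136276245117, 28.452425003051758), 88.52140045166016)
rock 5643 [ 480. -316.   50.] [ 558. -240.   76.] ((519.5279541015625, -277.02044677734375), (75.20459747314453, 76.00184631347656), 87.56607055664062)
panel 27063 [ 458. -347.   35.] [588. -76.  50.] ((522.823486328125, -210.0872344970703), (268.7135314941406, 120.24876403808594), 87.42444610595703)
[(0.67, [310.3, 347.8, 45.1, 27.4])]
```

View pics/w2.png

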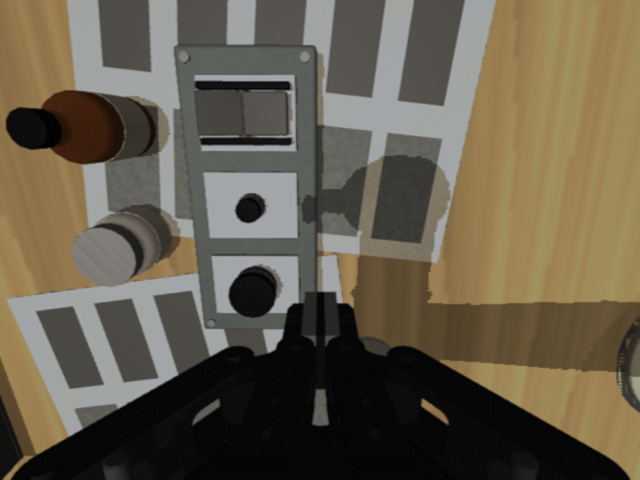

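The wrist view shows the rocker at (243,112) with its raised far half on the left, the small button at (249,208) and the large button at (253,292). World positions are pivot ≈(519,-290.5) and large button (526,-131). I'll check from depth that the lever is flat while moving above the raised half.

Run:
```python
from h import *
for c in ('side','scene'):
    im,d,M=shot(c)
    v,u=np.nonzero(d>0); z=d[v,u]
    p=(np.c_[(u-M['cx'])/M['fx']*z,(v-M['cy'])/M['fy']*z,z,np.ones(len(z))]@np.array(M['cam_to_world']).T)[:,:3]
    q=p[(p[:,0]>435)&(p[:,0]<520)&(abs(p[:,1]-243)<13)&(p[:,2]>76)]
    for a in range(440,520,15):
        w=q[(q[:,0]>=a)&(q[:,0]<a+15),2]; print(c,a,len(w),np.median(w).round(1) if len(w) else '')
```

```text
side 440 0 
side 455 0 
side 470 0 
side 485 0 
side 500 0 
side 515 0 
scene 440 24 87.5
scene 455 62 87.9
scene 470 61 88.0
scene 485 60 87.9
scene 500 64 87.8
scene 515 21 88.4
```

{"api": "send_rows", "payload": {"targets": [{"gripper": 1,"x": 2.9,"y": -2.9,"z": 0,"ax": 0,"ay": 0,"az": 0},{"gripper": 1,"x": 2.9,"y": -2.9,"z": 0,"ax": 0,"ay": 0,"az": 0},{"gripper": 1,"x": 2.9,"y": -2.9,"z": 0,"ax": 0,"ay": 0,"az": 0},{"gripper": 1,"x": 0,"y": 0,"z": 3.8,"ax": 0,"ay": 0,"az": 0},{"gripper": 1,"x": 0,"y": 0,"z": 3.8,"ax": 0,"ay": 0,"az": 0}]}}

```text
clock: 6.72
position: [547.0, -288.8, 151.3]
ee_rot: [-0.692, 0.722, -0.003, 0.002]
contact_force: [-0.1, 0.7, -1.5]
gripper_width: -0.1
grasp_force: 0.0
```

{"api": "send_rows", "payload": {"targets": [{"gripper": 1,"x": 0,"y": 0,"z": 3,"ax": 0,"ay": 0,"az": 0},{"gripper": 1,"x": 0,"y": 0,"z": 1.5,"ax": 0,"ay": 0,"az": 0},{"gripper": 1,"x": 0,"y": 0,"z": 0,"ax": 0,"ay": 0,"az": 0}]}}

```text
clock: 6.97
position: [540.7, -285.9, 100.5]
ee_rot: [-0.692, 0.722, 0.004, -0.002]
contact_force: [0.1, -1.0, -0.2]
gripper_width: -0.3
grasp_force: 0.0
```

The lever is flat, level at z≈88 along its length. I'm pressing the rocker now.

{"api": "send_rows", "payload": {"targets": [{"gripper": 1,"x": 0.4,"y": -0.3,"z": 0,"ax": 0,"ay": 0,"az": 0},{"gripper": 1,"x": 0,"y": 0,"z": 0.5,"ax": 0,"ay": 0,"az": 0},{"gripper": 1,"x": 0,"y": 0,"z": 0,"ax": 0,"ay": 0,"az": 0}]}}

```text
clock: 7.22
position: [547.2, -291.7, 101.5]
ee_rot: [-0.692, 0.722, -0.001, 0.001]
contact_force: [0.3, 0.3, -0.3]
gripper_width: 0.1
grasp_force: 0.0
```

{"api": "send_rows", "payload": {"targets": [{"gripper": 1,"x": -0.1,"y": 0.2,"z": 1.0,"ax": 0,"ay": 0,"az": 0},{"gripper": 1,"x": 0,"y": 0,"z": 1.0,"ax": 0,"ay": 0,"az": 0},{"gripper": 1,"x": 0,"y": 0,"z": 1.0,"ax": 0,"ay": 0,"az": 0},{"gripper": 1,"x": 0,"y": 0,"z": 0.6,"ax": 0,"ay": 0,"az": 0},{"gripper": 1,"x": 0,"y": 0,"z": 0.3,"ax": 0,"ay": 0,"az": 0}]}}

```text
clock: 7.63
position: [544.7, -290.6, 60.7]
ee_rot: [-0.692, 0.722, -0.0, 0.0]
contact_force: [1.8, 1.4, 2.9]
gripper_width: 0.3
grasp_force: 1.3
```

{"api": "send_rows", "payload": {"targets": [{"gripper": 1,"x": 0,"y": 0,"z": 0.2,"ax": 0,"ay": 0,"az": 0},{"gripper": 1,"x": 0,"y": 0,"z": 0,"ax": 0,"ay": 0,"az": 0},{"gripper": 1,"x": 0,"y": 0,"z": 0,"ax": 0,"ay": 0,"az": 0}]}}

```text
clock: 7.88
position: [544.8, -290.6, 60.0]
ee_rot: [-0.692, 0.722, -0.001, 0.0]
contact_force: [1.0, 1.2, 4.2]
gripper_width: 0.2
grasp_force: 2.3
```

{"api": "send_rows", "payload": {"targets": [{"gripper": 1,"x": 0,"y": 0,"z": 0.15,"ax": 0,"ay": 0,"az": 0},{"gripper": 1,"x": 0,"y": 0,"z": 0.15,"ax": 0,"ay": 0,"az": 0},{"gripper": 1,"x": 0,"y": 0,"z": 0,"ax": 0,"ay": 0,"az": 0}]}}

```text
clock: 8.13
position: [544.8, -290.6, 59.7]
ee_rot: [-0.692, 0.722, -0.001, 0.0]
contact_force: [-3.5, 4.6, 17.0]
gripper_width: 0.1
grasp_force: 8.7
```

{"api": "send_rows", "payload": {"targets": [{"gripper": 1,"x": 0,"y": 0,"z": -2,"ax": 0,"ay": 0,"az": 0},{"gripper": 1,"x": 0,"y": 0,"z": -4,"ax": 0,"ay": 0,"az": 0},{"gripper": 1,"x": 0,"y": 0,"z": -4,"ax": 0,"ay": 0,"az": 0},{"gripper": 1,"x": 0,"y": 0,"z": -2,"ax": 0,"ay": 0,"az": 0},{"gripper": 1,"x": -3.2,"y": 0.51,"z": 0,"ax": 0,"ay": 0,"az": 0}]}}

```text
clock: 8.55
position: [543.3, -262.4, 181.7]
ee_rot: [-0.69, 0.723, -0.005, 0.002]
contact_force: [0.8, 1.2, 0.8]
gripper_width: -0.1
grasp_force: 0.0
```

{"api": "send_rows", "payload": {"targets": [{"gripper": 1,"x": -3.2,"y": 0.51,"z": 0,"ax": 0,"ay": 0,"az": 0},{"gripper": 1,"x": -3.2,"y": 0.51,"z": 0,"ax": 0,"ay": 0,"az": 0},{"gripper": 1,"x": -3.2,"y": 0.51,"z": 0,"ax": 0,"ay": 0,"az": 0},{"gripper": 1,"x": -3.2,"y": 0.51,"z": 0,"ax": 0,"ay": 0,"az": 0},{"gripper": 1,"x": 0,"y": 0,"z": 0,"ax": 0,"ay": 0,"az": 0}]}}

```text
clock: 8.97
position: [523.8, -125.7, 175.8]
ee_rot: [-0.693, 0.721, 0.001, -0.0]
contact_force: [-1.1, 0.6, -0.7]
gripper_width: 0.2
grasp_force: 0.0
```

Run:
```python
from h import *
print(arm.read_state()['position'])
for c in ('wrist','scene','side'):
    im,d,M=shot(c,c+'3.png')
    v,u=np.nonzero(d>0); z=d[v,u]
    p=(np.c_[(u-M['cx'])/M['fx']*z,(v-M['cy'])/M['fy']*z,z,np.ones(len(z))]@np.array(M['cam_to_world']).T)[:,:3]
    q=p[(abs(p[:,1]+291)<12)&(p[:,2]>50)&(p[:,2]<90)]
    for a in range(480,560,12):
        w=q[(q[:,0]>=a)&(q[:,0]<a+12),2]; print(c,a,len(w),np.median(w).round(1) if len(w) else '')
```

```text
[ 523.84199331 -125.7129056   175.78926235]
wrist 480 0 
wrist 492 0 
wrist 504 0 
wrist 516 9 60.6
wrist 528 25 60.6
wrist 540 41 60.6
wrist 552 16 60.8
scene 480 21 72.4
scene 492 44 68.1
scene 504 52 62.2
scene 516 34 58.8
scene 528 36 58.6
scene 540 35 58.6
scene 552 28 57.3
side 480 55 73.7
side 492 79 70.4
side 504 78 64.2
side 516 75 60.3
side 528 84 59.9
side 540 72 60.2
side 552 19 60.1
```

The rocker is fully on: its far half is level at z≈60. I'm descending on the large button.

{"api": "send_rows", "payload": {"targets": [{"gripper": 1,"x": 0,"y": 0,"z": 3,"ax": 0,"ay": 0,"az": 0},{"gripper": 1,"x": 0,"y": 0,"z": 3,"ax": 0,"ay": 0,"az": 0},{"gripper": 1,"x": 0,"y": 0,"z": 1.5,"ax": 0,"ay": 0,"az": 0},{"gripper": 1,"x": 0,"y": 0,"z": 0,"ax": 0,"ay": 0,"az": 0},{"gripper": 1,"x": 0,"y": 0,"z": 0,"ax": 0,"ay": 0,"az": 0}]}}

```text
clock: 9.53
position: [525.2, -130.8, 100.6]
ee_rot: [-0.691, 0.723, 0.001, -0.001]
contact_force: [-1.0, -0.2, 1.1]
gripper_width: 0.0
grasp_force: 0.0
```

{"api": "send_rows", "payload": {"targets": [{"gripper": 1,"x": 0,"y": 0,"z": 1.5,"ax": 0,"ay": 0,"az": 0},{"gripper": 1,"x": 0,"y": 0,"z": 1.0,"ax": 0,"ay": 0,"az": 0},{"gripper": 1,"x": 0,"y": 0,"z": 0.6,"ax": 0,"ay": 0,"az": 0},{"gripper": 1,"x": 0,"y": 0,"z": 0.3,"ax": 0,"ay": 0,"az": 0},{"gripper": 1,"x": 0,"y": 0,"z": 0.2,"ax": 0,"ay": 0,"az": 0}]}}

```text
clock: 9.95
position: [525.8, -130.1, 66.0]
ee_rot: [-0.692, 0.722, -0.0, -0.0]
contact_force: [-1.6, -0.9, 4.2]
gripper_width: 0.1
grasp_force: 2.3
```

{"api": "send_rows", "payload": {"targets": [{"gripper": 1,"x": 0,"y": 0,"z": 0.15,"ax": 0,"ay": 0,"az": 0},{"gripper": 1,"x": 0,"y": 0,"z": 0,"ax": 0,"ay": 0,"az": 0},{"gripper": 1,"x": 0,"y": 0,"z": 0,"ax": 0,"ay": 0,"az": 0}]}}

```text
clock: 10.2
position: [525.8, -130.0, 64.8]
ee_rot: [-0.692, 0.722, -0.001, 0.0]
contact_force: [-1.8, -1.3, 5.6]
gripper_width: 0.1
grasp_force: 2.7
```

{"api": "send_rows", "payload": {"targets": [{"gripper": 1,"x": 0,"y": 0,"z": 0.15,"ax": 0,"ay": 0,"az": 0},{"gripper": 1,"x": 0,"y": 0,"z": 0.1,"ax": 0,"ay": 0,"az": 0},{"gripper": 1,"x": 0,"y": 0,"z": 0,"ax": 0,"ay": 0,"az": 0},{"gripper": 1,"x": 0,"y": 0,"z": 0,"ax": 0,"ay": 0,"az": 0},{"gripper": 1,"x": 0,"y": 0,"z": 0,"ax": 0,"ay": 0,"az": 0}]}}

```text
clock: 10.62
position: [525.8, -130.0, 63.9]
ee_rot: [-0.692, 0.722, -0.001, 0.0]
contact_force: [-5.4, -0.7, 15.1]
gripper_width: 0.0
grasp_force: 7.2
```

The button is on its stop at 15 N, z 63.9. I'm handing in while holding it.

```bash
python3 -c "
from bench import arm
print(arm.job_done())"
```

```text
the job is handed in; nothing more can be done
None
```

I pushed the lid lever flat, turned the rocker fully on, and handed the job in at about 10.6 s with the large button held down on its stop; the small button and loose items were not touched, going by the path taken (no final picture of them).

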